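# Tighten a router-plate insert ring with a two-pin spanner

### The job

Take the red-handled two-pin spanner from its wooden rest, set both of its pins down into the two holes of the aluminium ring in the blue router plate, and only then turn the ring clockwise (seen from above) until it comes up firm; nip it up so that both pins bear, but do not strain the pins or the ring. Then put the spanner back upright in its wooden rest, pins in the groove, and let go; leave the mug, square and clamps alone.

Things in the scene. Friction and masses are not known exactly. Their poses are not given: they have to be found in the camera images.
- plate: Blue aluminium router-table insert plate, 200 x 180 x 8 mm, fixed on a wooden frame 40 mm high, so its top is 48 mm above the bench. Origin: centre of the frame's underside on the bench, z up. The ring sits in its middle.
- ring: Bare aluminium ring, 73 mm outside, 32 mm bore, 12 mm thick, face 52 mm above the bench (4 mm proud of the plate). Origin: on its axis in its face; z up; x points to one pin hole, the other is opposite. Turns about z only, light drag 0.08 N m. Clockwise from above it comes up on a hard stop after 0.45 to 1.0 rad; where differs each time, cannot be seen and must be felt.
- ring_hole (a point): Middle of the ring's +x pin hole, in the ring's face, 25 mm from the axis; axes as the ring's. Both holes are 8 x 8 mm, open right through with free space below. Either pin fits either hole.
- spanner: Two-pin spanner, 0.18 kg, standing upright. Origin: middle of the underside of its dark crossbar (66 mm along x, 28 along y, 12 thick); z up. Above: round stem 18 mm thick, 12 to 30 mm above the origin, then a red grip 36 mm along x, 14 mm thick along y, 30 to 74 mm above the origin: grip it across the 14 mm. Two pins stand down 25 mm either side of the middle along x.
- pin_a: Spanner's +x pin, 6 mm thick, 8 mm long; origin: middle of its lower tip, 8 mm below the crossbar; axes as the spanner's. Load when nipping up: 8 to 14 N on each pin (0.4 to 0.7 N m about the ring's axis); under 5 N on either pin is not tight, over 24 N on one, pressing or turning, strains it.
- pin_b: The other pin, on the spanner's -x side; origin: middle of its lower tip. If the spanner is held off the ring's axis, one pin takes all the load and a net sideways force is felt: yield in the direction in which the tool is pushed until that force vanishes, and both pins share the load.
- rest: Fixed pale wooden block, 110 mm (x) x 70 mm (y) x 30 mm high, with a groove 12 mm wide and 18 mm deep along its x through the middle. Origin: centre of its underside on the bench. The spanner stands on its top, crossbar along x and across the groove's edges, pins hanging in the groove: its origin is then 30 mm above the rest's origin.
- mug: White ceramic mug, 80 mm wide, 95 mm high; origin under its centre. Bystander.
- square: Steel combination square lying flat, 300 mm long blade along its x, 22 mm high; origin under the blade's middle. Bystander.
- clamp_a: Aluminium corner clamp with an orange T handle, about 130 x 110 x 34 mm; origin at its inner corner, underside. Bystander.
- clamp_b: Second corner clamp, same as the first. Bystander.
There are look-alikes about, which are no part of the job. What is shaped like the spanner but pink is not meant.

How it is judged:
By the outcome, as a careful person would: the job done as asked, in the order asked, and still so for the second after the job is handed in, with the robot touching nothing.
It also fails if it takes over 70 s, if anything falls off the work surface, if the arm or the gripper's body presses on something with over 40 N, if the wrist force passes 120 N, or if a joint passes its speed limit or range.

### The arm

A 7-joint arm with a two-finger parallel gripper is mounted at the origin on the work surface. World frame = base frame: x ahead of the robot, y to its left, z up, the work surface at z = 0. Lengths are in m, angles in degrees, forces in N, time in s.
With the tool pointing down it reaches from about 0.4 to 0.85 m from the base axis. Payload 10.4 kg.
Tool frame: the origin (TCP) lies midway between the tips of the shut fingers; the grasp point (between the pads) lies 19 mm behind it; y points along the fingers, x is the direction in which the jaws open and shut, and the axes are right-handed (so a half turn about y gives the same grasp; the last joint's range is limited). The gripper opens to 87 mm and grips with 3 to 60 N. Pads are 19 mm wide; open, the fingers measure 117 mm over their backs; the gripper's body (75 mm by 190 mm) begins 51 mm behind the grasp point.
Start: joints at [69.58, 19.034, -3.707, 83.658, 1.238, 77.344, -5.071], TCP at [0.205, -0.591, 0.223] pointing down, gripper open.
Joint ranges: [-148.97, 148.97], [-28.65, 121.19], [-84.17, 76.75], [9.2, 138.47], [-72.65, 252.65], [3.7, 117.97], [-149.18, 149.18]. Speed limits (degrees/s): [127.2, 127.2, 159.86, 159.86, 180, 180, 180].

### API

Orientations are given as [roll, pitch, yaw] about the fixed x, y, z axes, in that order (R = Rz(yaw) Ry(pitch) Rx(roll)).
In Python, from workcell import ctrl, vision gives the robot as it stands. The module is installed in compiled form; this text tells all that it offers.
- The arm moves only by the shell command python3 -m handwheel 'ROWS' [FORCE]. ROWS is JSON, a list of rows, each an object with "delta_pos": the shift along the tool's x, y, z in cm, a list of three; "delta_rot": the turn, a rotation vector about the tool's x, y, z in rad, a list of three; "grip": the opening, from 0 (shut) to 1 (fully open). A call has exactly 8 rows; each row is the pose to reach, as a shift and turn from the pose commanded when the call began, along the tool's axes at that moment; what a row does not reach only later rows make up. A row lasts 1/10 s, in which the tool goes at most 50 mm and 8.59 degrees, less where a joint would pass 70% of its speed; a pose out of reach is approached as far as the arm can. A call with a gripper value outside its range is refused whole. The fingers move at their own pace and stop on an object; FORCE is the grip in N (left out, the last holds). Time passes only in rows, so rows that repeat a pose let the fingers close, or fill a call up. It gives the time, the measured TCP pose, the force and the opening at its end, in the units of the state.
- ctrl.get_obs(): the state, without advancing time (a new reading comes with each control period).
- vision.camera(name): name is "side" or "top"; returns (picture, depth): 384x512x3 uint8, red, green, blue; 384x512 float32, m along the optical axis (not along the pixel's ray), 0 where there is no reading.
- vision.calibration(name): a dict with "fx", "fy", "cx", "cy" (pixels), "k1" (the pictures are not rectified: a ray, as slopes to the right and down, at radius r is drawn at 1 + k1 r^2 times it, then the intrinsics apply), "world_to_cam" (4x4, takes a point from world to camera coordinates). Camera axes: x right, y down, z forward; pixel columns grow to the right and rows downward; lengths in m; the calibration is good to about 2 mm. A picture is of the moment at which its call begins. calibration takes no time and is no camera call.
- ctrl.finish_job(): hands the job in, once; it reports no verdict.
Trained networks look in the newest picture that a camera, given by its name, has taken for a name from the list of things; names that differ only in an ending like _2 or _b are one class to them, and where a whole thing is asked for, a point or a joint stands for the part that bears it (a point fixed in the world has none). Each returns a list of dicts, best first, with "p" (0 to 1); they miss things now and then, are a little off and sometimes report something else, mostly with a low value. They report only what shows in the picture. A call takes as long as a camera call. They do not tell look-alikes from the thing itself.
- vision.recognise(camera, query): "extent" ([left, top, right, bottom] in pixels, round what is visible of it).
The state is a dict: "t": time; "joint_pos": joint angles; "qvel": joint speeds; "joint_efforts": joint torques, N m; "position": TCP position; "ee_rot": TCP orientation; "wrist_force": force on the tool from outside, world axes, zero at the start; "torque": the same for the moment, N m; "opening": opening from 0.0 (shut) to 1.0 (fully open).
Only numpy, scipy, OpenCV 4.12 (cv2) and the standard library are available. Lean on these libraries where they do the work, as an engineer would, in place of code of your own. Each camera call takes 0.05 s, during which the arm holds its last target.

## Working session

There is one attempt and no reset: what is moved stays moved. The work goes in short steps, Python scripts to look and compute and a shell command to move; the robot and the scene stay as the last step left them, time stands still between calls to the robot, and variables do not carry over. Pictures are saved under pics/ and viewed, and the job is handed in when it is done.

```bash
mkdir -p pics
cat > h.py <<'E'
import numpy as np, cv2
from workcell import ctrl, vision
def shot(n,f):
    p,d=vision.camera(n); cv2.imwrite('pics/'+f+'.png',cv2.cvtColor(p,cv2.COLOR_RGB2BGR)); np.savez('pics/'+f+'.npz',p=p,d=d); return p,d
E
python3 - <<'E'
from h import *
for n in ('top','side'):
    shot(n,n+'0'); c=vision.calibration(n); print({k:np.round(v,4).tolist() for k,v in c.items()})
    for q in ('spanner','ring','rest','plate','pin_a','mug','ring_hole'):
        print(n,q,[(np.round(r['extent']).tolist(),round(r['p'],2)) for r in vision.recognise(n,q)])
print(ctrl.get_obs())
E
```

```text
{'fx': 403.2606, 'fy': 403.2606, 'cx': 258.5847, 'cy': 192.9896, 'k1': 0.0282, 'world_to_cam': [[0.0083, -0.9999, -0.0074, 0.015], [-0.9942, -0.0075, -0.1072, 0.5563], [0.1071, 0.0082, -0.9942, 1.0877], [0.0, 0.0, 0.0, 1.0]]}
top spanner [([345.0, 275.0, 372.0, 300.0], 0.88), ([325.0, 213.0, 347.0, 239.0], 0.83)]
top ring [([191.0, 209.0, 221.0, 238.0], 0.66)]
top rest []
top plate [([165.0, 181.0, 247.0, 266.0], 0.91)]
top pin_a []
top mug [([234.0, 91.0, 261.0, 142.0], 0.64)]
top ring_hole []
{'fx': 388.7196, 'fy': 388.7196, 'cx': 258.7907, 'cy': 192.9562, 'k1': -0.0517, 'world_to_cam': [[-0.9922, -0.1245, -0.0083, 0.5308], [-0.0758, 0.6546, -0.7521, 0.0904], [0.0991, -0.7456, -0.6589, 1.1699], [0.0, 0.0, 0.0, 1.0]]}
side spanner [([321.0, 147.0, 342.0, 170.0], 0.7), ([215.0, 326.0, 281.0, 383.0], 0.56), ([274.0, 148.0, 294.0, 167.0], 0.53)]
side ring [([259.0, 229.0, 288.0, 250.0], 0.84)]
side rest [([266.0, 156.0, 296.0, 183.0], 0.89), ([257.0, 230.0, 288.0, 253.0], 0.42), ([276.0, 151.0, 296.0, 165.0], 0.35)]
side plate [([236.0, 213.0, 318.0, 279.0], 0.75)]
side pin_a [([275.0,
[... 182 characters left out ...]
.0, 285.0, 384.0], 0.25)]
{'t': 0.8, 'joint_pos': array([69.58201803, 19.03305574, -3.70537572, 83.65726008,  1.2381013 ,
       77.34445705, -5.07066498]), 'qvel': array([ 0.00228303, -0.00518644,  0.00770143,  0.04212366,  0.05282626,
        0.00701946,  0.06533735]), 'joint_efforts': array([ 7.12083875e-05, -6.23000407e+01,  2.47573532e-02, -3.90109670e+01,
       -6.11445378e-02,  3.13662481e-02,  2.35937546e-05]), 'position': array([ 0.20475346, -0.59053025,  0.22258459]), 'ee_rot': array([-8.99999749e+01, -5.03423236e-03, -7.08781699e+01]), 'wrist_force': array([-0.05545503, -0.19935044,  0.26797896]), 'torque': array([0.07513633, 0.03282738, 0.00474347]), 'opening': 0.99846750279562}
```

Run:
```python
import cv2
for n in ('top0','side0'):
    i=cv2.imread(f'pics/{n}.png'); cv2.imwrite(f'pics/{n}_b.png',cv2.resize(i,(800,600),interpolation=cv2.INTER_CUBIC))
```

```text
(no output)
```

View pics/top0_b.png

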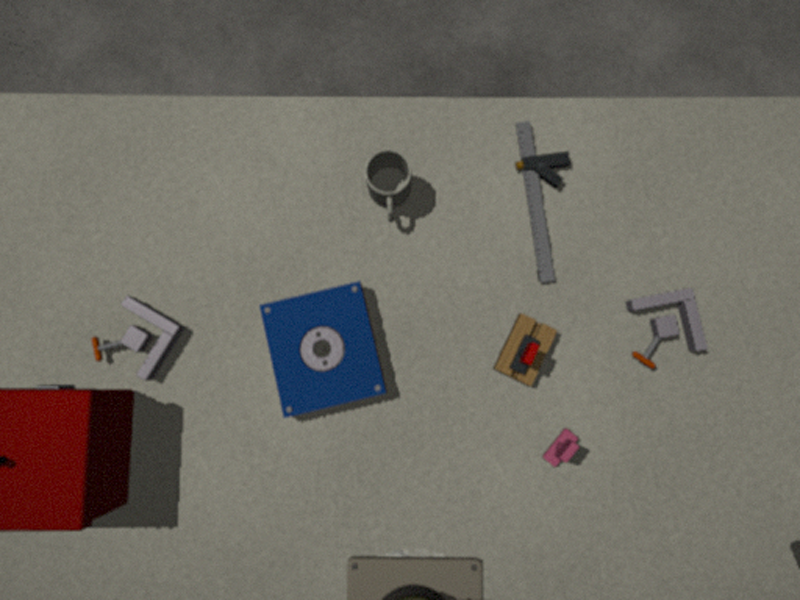

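View pics/side0_b.png

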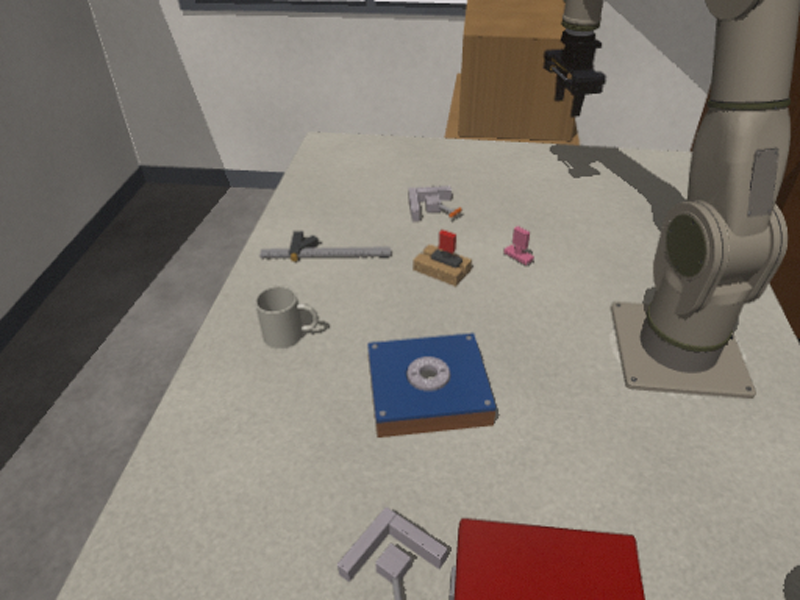

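Run:
```python
import cv2,numpy as np
i=cv2.imread('pics/top0.png'); s=cv2.imread('pics/side0.png')
a=cv2.resize(i[190:260,305:375],(490,490),interpolation=cv2.INTER_CUBIC)
b=cv2.resize(i[203:245,185:227],(294,294),interpolation=cv2.INTER_CUBIC)
c=cv2.resize(s[140:190,255:305],(350,350)[:2],interpolation=cv2.INTER_CUBIC)
d=cv2.resize(s[220:260,254:294],(280,280),interpolation=cv2.INTER_CUBIC)
o=np.zeros((600,800,3),np.uint8); o[:490,:490]=a; o[:294,500:794]=b; o[300:580,500:780]=d
cv2.imwrite('pics/z0.png',o)
cv2.imwrite('pics/z1.png',cv2.resize(s[140:190,255:305],(600,600),interpolation=cv2.INTER_CUBIC))
```

```text
(no output)
```

View pics/z0.png

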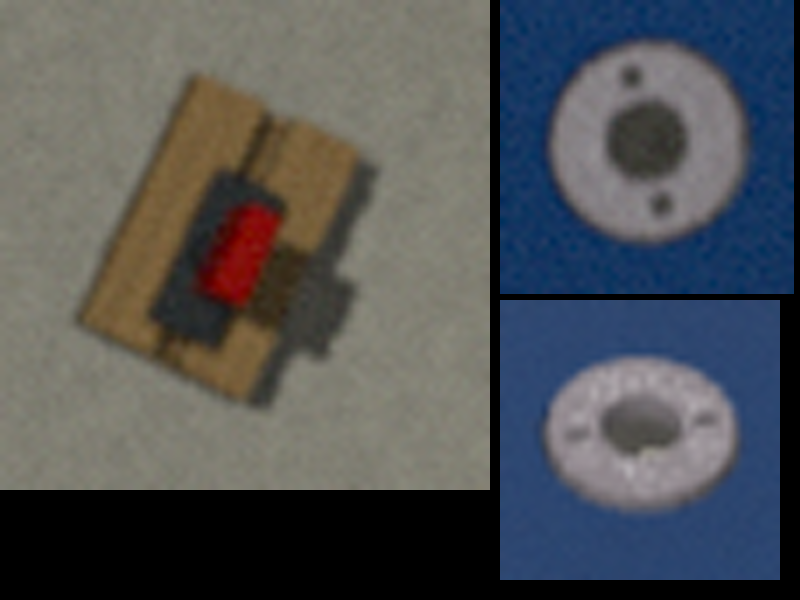

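View pics/z1.png

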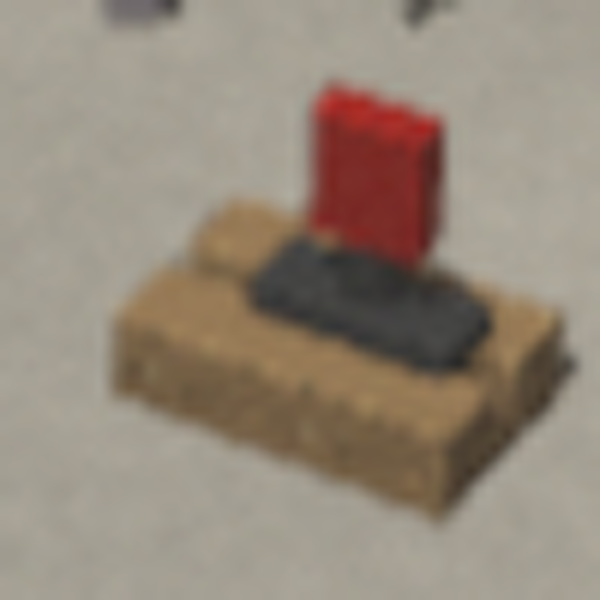

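```bash
cat >> h.py <<'E'
def ray(n,uv):
    c=vision.calibration(n); K=np.array([[c['fx'],0,c['cx']],[0,c['fy'],c['cy']],[0,0,1]])
    s=cv2.undistortPoints(np.array(uv,float).reshape(-1,1,2),K,np.array([c['k1'],0,0,0.]))[:,0]
    M=np.array(c['world_to_cam']); R=M[:3,:3]; return -R.T@M[:3,3], np.c_[s,np.ones(len(s))]@R
def onz(n,uv,z):
    o,d=ray(n,uv); return o+d*((z-o[2])/d[:,2])[:,None]
def onz_(n,uv,z): return np.round(onz(n,uv,z)*1000,1)
def deproj(n,uv,dep):
    o,d=ray(n,uv); return o+d*np.array(dep)[:,None]
def proj(n,P):
    c=vision.calibration(n); K=np.array([[c['fx'],0,c['cx']],[0,c['fy'],c['cy']],[0,0,1]]); M=np.array(c['world_to_cam'])
    return cv2.projectPoints(np.array(P,float).reshape(-1,1,3),cv2.Rodrigues(M[:3,:3])[0],M[:3,3],K,np.array([c['k1'],0,0,0.]))[0][:,0]
E
python3 - <<'E'
from h import *
# ring
for n,(x0,y0,x1,y1) in (('top',(185,203,227,245)),('side',(254,222,294,256))):
    p=np.load(f'pics/{n}0.npz')['p'].astype(int); d=np.load(f'pics/{n}0.npz')['d']
    blue=(p[...,2]-p[...,0]>25).astype(np.uint8)
    m=np.zeros_like(blue); m[y0:y1,x0:x1]=1-blue[y0:y1,x0:x1]
    k,l,st,ce=cv2.connectedComponentsWithStats(m); j=1+np.argmax(st[1:,4]); 
    cn=cv2.findContours((l==j).astype(np.uint8),cv2.RETR_EXTERNAL,cv2.CHAIN_APPROX_NONE)[0][0]
    e=cv2.fitEllipse(cn); print(n,e,st[j],ce[j], 'centre',onz_(n,[e[0],ce[j]],.052))
    # dark blobs
    g=p.sum(2)/3; 
    W={'top':[(203,213),(207,232)],'side':[(264.5,238.5),(283,236.5)]}[n]; P=[]
    for (u,v) in W:
        ys,xs=np.mgrid[int(v)-3:int(v)+4,int(u)-3:int(u)+4]; w=g[ys,xs]; 
        b=np.median(w); w=np.clip(b-8-w,0,None); P.append((float((xs*w).sum()/w.sum()),float((ys*w).sum()/w.sum())))
    Q=onz(n,P,.052); print(P,np.round(Q*1000,1),'mid',Q.mean(0)*1000,'sep',np.linalg.norm(Q[0]-Q[1])*1000,'ang',np.degrees(np.arctan2(*(Q[0]-Q[1])[[1,0]])))
    # depth checks
    yy,xx=np.nonzero(l==j); dd=d[yy,xx]; Z=deproj(n,np.c_[xx,yy],dd)[:,2]; print('ring z median',np.median(Z[dd>0]))
    # red
    r=(p[...,0]-np.maximum(p[...,1],p[...,2])>60); 
    m=np.zeros_like(r); bx=(325,205,350,245) if n=='top' else (275,140,300,168)
    m[bx[1]:bx[3],bx[0]:bx[2]]=r[bx[1]:bx[3],bx[0]:bx[2]]; yy,xx=np.nonzero(m); X=deproj(n,np.c_[xx,yy],d[yy,xx]); X=X[d[yy,xx]>0]
    t=X[X[:,2]>.098]; print('red',len(X),len(t),X[:,2].min(),X[:,2].max(),'top mean',t.mean(0) if len(t) else None,'all',X.mean(0))
E
```

```text
top ((205.75914001464844, 222.8275909423828), (27.827857971191406, 28.325979232788086), 30.413532257080078) [192 209  29  29 658] [205.75531915 222.82066869] centre [[471.8 161.   52. ]
 [471.8 161.   52. ]]
[(202.79019607843136, 212.88725490196077), (207.58459979736577, 231.65957446808508)] [[498.5 169.6  52. ]
 [448.1 155.5  52. ]] mid [473.33291095 162.59346973  52.        ] sep 52.32943172549451 ang 15.622150139961903
ring z median 0.05157479392769504
red 89 76 0.041728381847282225 0.1098924776288408 top mean [ 0.46404299 -0.18845749  0.10430939] all [ 0.46477593 -0.18819239  0.1010562 ]
side ((273.6761779785156, 238.64891052246094), (21.056537628173828, 27.2865047454834), 93.27930450439453) [260 228  28  22 485] [273.67835052 238.66597938] centre [[472.8 166.5  52. ]
 [472.8 166.6  52. ]]
[(263.34381139489193, 238.62278978389), (284.00000000000006, 235.31703703703704)] [[500.8 169.7  52. ]
 [445.8 151.   52. ]] mid [473.29174179 160.38519872  52.        ] sep 58.05326222905954 ang 18.78508747031681
ring z median 0.05178976084263298
red 105 35 0.06261710616251859 0.10686361150525503 top mean [ 0.46753661 -0.18533536  0.10302572] all [ 0.4677369  -0.18357158  0.08765687]
```

```bash
cat > fit.py <<'E'
from h import *
from scipy.optimize import minimize
S=6
def box(x0,x1,y0,y1,z0,z1): return np.array([[x,y,z] for x in(x0,x1) for y in(y0,y1) for z in(z0,z1)])
def cyl(r,z0,z1): 
    a=np.linspace(0,2*np.pi,25)[:-1]; return np.r_[np.c_[r*np.cos(a),r*np.sin(a),0*a+z0],np.c_[r*np.cos(a),r*np.sin(a),0*a+z1]]
def disc(r,z,cx=0): 
    a=np.linspace(0,2*np.pi,25)[:-1]; return np.c_[cx+r*np.cos(a),r*np.sin(a),0*a+z]
def T(P,x,y,th): c,s=np.cos(th),np.sin(th); return P@np.array([[c,s,0],[-s,c,0],[0,0,1]])+[x,y,0]
def ringlayers(q):
    x,y,th=q[:3]; h=box(-.004,.004,-.004,.004,.052,.052)
    return [T(cyl(.0365,.048,.052),x,y,th),T(disc(.0365,.052),x,y,th),T(disc(.016,.052),x,y,th),T(h+[.025,0,0],x,y,th),T(h-[.025,0,0],x,y,th)]
def spanlayers(q,zb=.03):
    x,y,th=q[:3]; L=[]
    if len(q)>3:
        a,b,c=q[3:]; L=[T(box(-.055,.055,-.035,.035,0,.03),a,b,c),T(box(-.055,.055,-.035,.035,.03,.03),a,b,c),T(box(-.055,.055,-.006,.006,.03,.03),a,b,c)]
    return L+[T(box(-.033,.033,-.014,.014,zb,zb+.012),x,y,th),T(box(-.033,.033,-.014,.014,zb+.012,zb+.012),x,y,th),T(cyl(.009,zb+.012,zb+.03),x,y,th),T(box(-.018,.018,-.007,.007,zb+.03,zb+.074),x,y,th),T(box(-.018,.018,-.007,.007,zb+.074,zb+.074),x,y,th)]
def resid(q,layers,views,full=False):
    tot=0
    for n,p,(x0,y0,x1,y1) in views:
        W,H=x1-x0,y1-y0; lab=np.zeros((H*S,W*S),np.uint8); Ls=layers(q)
        for i,P in enumerate(Ls):
            uv=proj(n,P); uv=((uv-[x0,y0]+.5)*S-.5).astype(np.float32)
            hull=cv2.convexHull(uv); cv2.fillConvexPoly(lab,np.round(hull*16).astype(np.int32),i+1,shift=4)
        A=np.stack([cv2.resize((lab==i).astype(np.float32),(W,H),interpolation=cv2.INTER_AREA) for i in range(len(Ls)+1)],-1)
        A=cv2.GaussianBlur(A,(0,0),.6).reshape(-1,len(Ls)+1)
        b=p[y0:y1,x0:x1].reshape(-1,3).astype(float)
        C=np.linalg.lstsq(A,b,rcond=1e-4)[0]; r=(A@C-b); r=np.sqrt(1+(r/25)**2)-1; tot+=r.mean()
    return tot
def fit(q0,layers,views):
    q0=np.array(q0,float); st=np.array([.004,.004,.08]*(len(q0)//3)); best=None
    for k in range(3):
        sx=np.vstack([q0]+[q0+np.eye(len(q0))[i]*st[i]*(1 if k%2 else -1) for i in range(len(q0))])
        r=minimize(resid,q0,(layers,views),method='Nelder-Mead',options=dict(initial_simplex=sx,maxiter=500,xatol=1e-5,fatol=1e-6)); q0=r.x; st=st*.6
    o=q0.copy(); o[2::3]=np.degrees(o[2::3]); o[0::3]*=1000;o[1::3]*=1000
    return q0,np.round(o,2),round(r.fun,5)
E
cat > f1.py <<'E'
from fit import *
V=[('top',np.load('pics/top0.npz')['p'],(187,204,226,243)),('side',np.load('pics/side0.npz')['p'],(254,222,294,256))]
for v in ([V[0]],[V[1]],V): print('ring',fit([.472,.161,.28],ringlayers,v)[1:])
V=[('top',np.load('pics/top0.npz')['p'],(308,192,365,255)),('side',np.load('pics/side0.npz')['p'],(260,142,306,188))]
for v in ([V[0]],[V[1]],V): print('span,rest',fit([.466,-.188,-.45,.466,-.188,-.45],spanlayers,v)[1:])
E
time python3 f1.py
```

```text
ring (array([472.18, 161.7 ,  14.73]), np.float64(0.0309))
ring (array([473.29, 162.76,  15.65]), np.float64(0.0266))Traceback (most recent call last):
  File "f1.py", line 3, in <module>
    for v in ([V[0]],[V[1]],V): print('ring',fit([.472,.161,.28],ringlayers,v)[1:])
                                             ~~~^^^^^^^^^^^^^^^^^^^^^^^^^^^^^^
  File "fit.py", line 34, in fit
    r=minimize(resid,q0,(layers,views),method='Nelder-Mead',options=dict(initial_simplex=sx,maxiter=500,xatol=1e-5,fatol=1e-6)); q0=r.x; st=st*.6
    res = _minimize_neldermead(fun, x0, args, callback, bounds=bounds,
                               **options)
    fxc = func(xc)
    fx = function(np.copy(x), *(wrapper_args + args))
  File "fit.py", line 23, in resid
    uv=proj(n,P); uv=((uv-[x0,y0]+.5)*S-.5).astype(np.float32)
  File "h.py", line 15, in proj
    c=vision.calibration(n); K=np.array([[c['fx'],0,c['cx']],[0,c['fy'],c['cy']],[0,0,1]]); M=np.array(c['world_to_cam'])
ValueError: time passes only in moves, steps and waits

real	0m14.692s
user	0m4.915s
sys	0m1.721s
```

```bash
python3 - <<'E'
from workcell import ctrl,vision
import pickle
pickle.dump({n:vision.calibration(n) for n in('top','side')},open('cal.pkl','wb')); print(ctrl.get_obs()['t'])
E
sed -i "s/vision.calibration(n)/CAL[n]/" h.py; sed -i "2a import pickle; CAL=pickle.load(open('cal.pkl','rb'))" h.py; python3 f1.py
```

```text
0.8
ring (array([472.18, 161.7 ,  14.73]), np.float64(0.0309))
ring (array([473.29, 162.76,  15.65]), np.float64(0.0266))
ring (array([472.65, 162.1 ,  14.73]), np.float64(0.06568))
span,rest (array([ 464.61, -190.82,  -24.65,  473.74, -195.49,  -24.95]), np.float64(0.11312))
span,rest (array([ 466.41, -188.99,  -26.56,  474.93, -193.  ,  -26.05]), np.float64(0.03336))
span,rest (array([ 466.08, -190.47,  -25.9 ,  474.22, -194.69,  -25.64]), np.float64(0.15576))
```

```bash
cat > go.py <<'E'
import sys
from h import *
from scipy.spatial.transform import Rotation as R
o=ctrl.get_obs()
x,y,z,yaw=map(float,sys.argv[1:5])
A=R.from_euler('xyz',o['ee_rot'],degrees=True); B=R.from_euler('xyz',[-90,0,yaw],degrees=True)
print('t',round(o['t'],2),'pos',np.round(o['position']*1000,1),'rot',np.round(o['ee_rot'],2),'F',np.round(o['wrist_force'],2),'M',np.round(o['torque'],3),'open',round(o['opening'],3),'j7',o['joint_pos'][6].round(1))
print('dpos cm',np.round(A.inv().apply(np.array([x,y,z])-o['position'])*100,2),'drot',np.round((A.inv()*B).as_rotvec(),4))
E
python3 go.py .466 -.190 .17 64.3
```

```text
t 0.8 pos [ 204.8 -590.5  222.6] rot [-9.000e+01 -1.000e-02 -7.088e+01] F [-0.06 -0.2   0.27] M [0.075 0.033 0.005] open 0.998 j7 -5.1
dpos cm [-29.29   5.26  37.8 ] drot [ 1.0000e-04 -2.3593e+00  0.0000e+00]
```

```bash
python3 -m handwheel '[{"delta_pos":[-29.3,5.2,37.8],"delta_rot":[0,-2.36,0],"grip":1},{"delta_pos":[-29.3,5.2,37.8],"delta_rot":[0,-2.36,0],"grip":1},{"delta_pos":[-29.3,5.2,37.8],"delta_rot":[0,-2.36,0],"grip":1},{"delta_pos":[-29.3,5.2,37.8],"delta_rot":[0,-2.36,0],"grip":1},{"delta_pos":[-29.3,5.2,37.8],"delta_rot":[0,-2.36,0],"grip":1},{"delta_pos":[-29.3,5.2,37.8],"delta_rot":[0,-2.36,0],"grip":1},{"delta_pos":[-29.3,5.2,37.8],"delta_rot":[0,-2.36,0],"grip":1},{"delta_pos":[-29.3,5.2,37.8],"delta_rot":[0,-2.36,0],"grip":1}]' 60; python3 go.py .466 -.190 .17 64.3
```

```text
t: 1.6
position: [0.4227, -0.2557, 0.1795]
ee_rot: [-90.0, -0.0, -1.8]
wrist_force: [0.1, -1.1, -0.3]
opening: 0.999
t 1.6 pos [ 422.7 -255.7  179.5] rot [-9.005e+01 -4.000e-02 -1.780e+00] F [ 0.12 -1.07 -0.27] M [-0.021 -0.121  0.012] open 0.999 j7 21.9
dpos cm [4.12 0.94 6.7 ] drot [ 1.1000e-03 -1.1533e+00  1.0000e-04]
```

```bash
python3 -m handwheel '[{"delta_pos":[4.1,0.9,6.7],"delta_rot":[0,-1.153,0],"grip":1},{"delta_pos":[4.1,0.9,6.7],"delta_rot":[0,-1.153,0],"grip":1},{"delta_pos":[4.1,0.9,6.7],"delta_rot":[0,-1.153,0],"grip":1},{"delta_pos":[4.1,0.9,6.7],"delta_rot":[0,-1.153,0],"grip":1},{"delta_pos":[4.1,0.9,6.7],"delta_rot":[0,-1.153,0],"grip":1},{"delta_pos":[4.1,0.9,6.7],"delta_rot":[0,-1.153,0],"grip":1},{"delta_pos":[4.1,0.9,6.7],"delta_rot":[0,-1.153,0],"grip":1},{"delta_pos":[4.1,0.9,6.7],"delta_rot":[0,-1.153,0],"grip":1}]'; python3 go.py .466 -.190 .063 64.3
python3 - <<'E'
from h import *
a,_=shot('top','top1');b,_=shot('side','side1')
o=np.hstack([cv2.resize(a[150:290,270:410],(400,400),interpolation=cv2.INTER_CUBIC),cv2.resize(b[100:200,230:330],(400,400),interpolation=cv2.INTER_CUBIC)])
cv2.imwrite('pics/z2.png',o[...,::-1])
E
```

```text
t: 2.4
position: [0.4654, -0.192, 0.1705]
ee_rot: [-90.0, 0.0, 64.3]
wrist_force: [-0.3, -0.3, -0.4]
opening: 0.999
t 2.4 pos [ 465.4 -192.   170.5] rot [-9.002e+01  1.000e-02  6.428e+01] F [-0.3  -0.27 -0.44] M [ 0.106 -0.176 -0.027] open 0.999 j7 77.4
dpos cm [ 0.21 10.75  0.04] drot [ 0.0003 -0.0003 -0.0001]
```

View pics/z2.png

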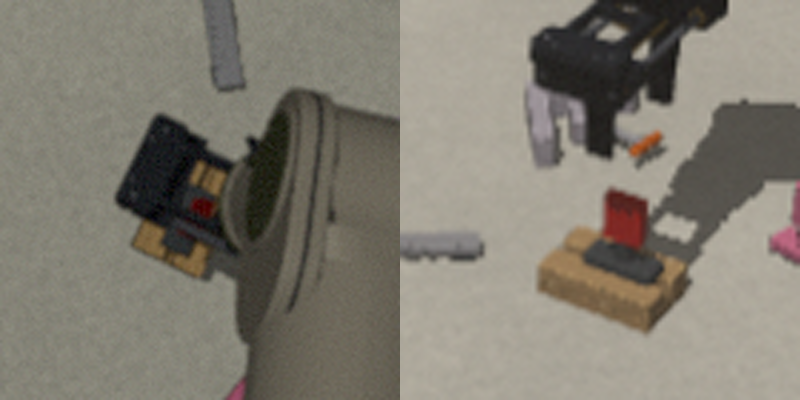

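```bash
python3 -m handwheel '[{"delta_pos":[0.1,2,0],"delta_rot":[0,0,0],"grip":1},{"delta_pos":[0.15,4,0],"delta_rot":[0,0,0],"grip":1},{"delta_pos":[0.15,6,0],"delta_rot":[0,0,0],"grip":1},{"delta_pos":[0.15,8,0],"delta_rot":[0,0,0],"grip":1},{"delta_pos":[0.15,9.5,0],"delta_rot":[0,0,0],"grip":0.9},{"delta_pos":[0.15,10.4,0],"delta_rot":[0,0,0],"grip":0.7},{"delta_pos":[0.15,10.75,0],"delta_rot":[0,0,0],"grip":0.5},{"delta_pos":[0.15,10.75,0],"delta_rot":[0,0,0],"grip":0.4}]' 10
python3 go.py .466 -.190 .063 64.3
python3 - <<'E'
from h import *
b,_=shot('side','side2')
cv2.imwrite('pics/z3.png',cv2.resize(b[100:200,230:330],(600,600),interpolation=cv2.INTER_CUBIC)[...,::-1])
E
```

```text
t: 3.3
position: [0.4661, -0.1906, 0.0629]
ee_rot: [-90.0, -0.0, 63.9]
wrist_force: [1.0, -0.5, -0.3]
opening: 0.72
t 3.3 pos [ 466.1 -190.6   62.9] rot [-90.    -0.    63.91] F [ 1.   -0.51 -0.32] M [ 0.091 -0.158 -0.018] open 0.72 j7 72.6
dpos cm [ 0.05 -0.01  0.04] drot [ 0.     -0.0068  0.    ]
```

View pics/z3.png

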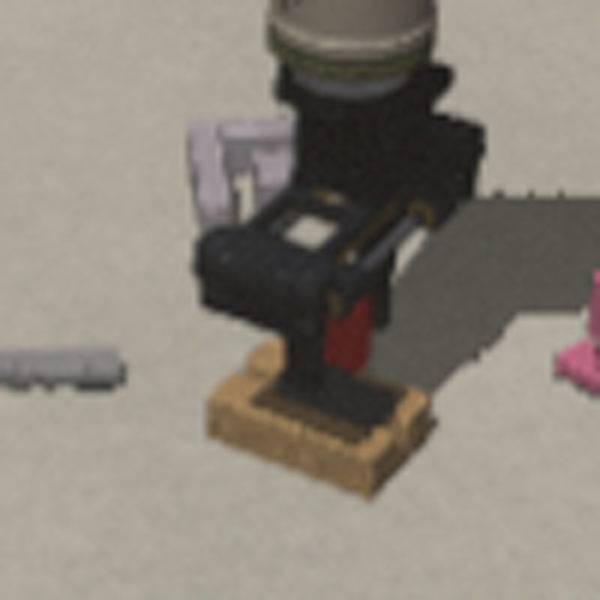

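```bash
python3 -m handwheel '[{"delta_pos":[0,0,0],"delta_rot":[0,0,0],"grip":0},{"delta_pos":[0,0,0],"delta_rot":[0,0,0],"grip":0},{"delta_pos":[0,0,0],"delta_rot":[0,0,0],"grip":0},{"delta_pos":[0,0,0],"delta_rot":[0,0,0],"grip":0},{"delta_pos":[0,0,0],"delta_rot":[0,0,0],"grip":0},{"delta_pos":[0,0,0],"delta_rot":[0,0,0],"grip":0},{"delta_pos":[0,0,0],"delta_rot":[0,0,0],"grip":0},{"delta_pos":[0,0,0],"delta_rot":[0,0,0],"grip":0}]' 8
python3 go.py .466 -.190 .063 64.3
```

```text
t: 4.15
position: [0.4661, -0.1906, 0.0628]
ee_rot: [-90.0, -0.0, 63.9]
wrist_force: [0.3, -0.3, 0.5]
opening: 0.16
t 4.15 pos [ 466.1 -190.6   62.8] rot [-90.    -0.    63.94] F [ 0.35 -0.28  0.45] M [ 0.112 -0.131 -0.013] open 0.16 j7 72.6
dpos cm [ 0.05 -0.02  0.03] drot [ 0.0001 -0.0063  0.    ]
```

```bash
python3 -m handwheel '[{"delta_pos":[0,0,0],"delta_rot":[0,0,0],"grip":0},{"delta_pos":[0,0,0],"delta_rot":[0,0,0],"grip":0},{"delta_pos":[0,-1,0],"delta_rot":[0,0,0],"grip":0},{"delta_pos":[0,-2.5,0],"delta_rot":[0,0,0],"grip":0},{"delta_pos":[0,-4.5,0],"delta_rot":[0,0,0],"grip":0},{"delta_pos":[0,-6.5,0],"delta_rot":[0,0,0],"grip":0},{"delta_pos":[0,-8,0],"delta_rot":[0,0,0],"grip":0},{"delta_pos":[0,-8,0],"delta_rot":[0,0,0],"grip":0}]' 60
python3 go.py .4726 .1621 .143 104.6
```

```text
t: 4.95
position: [0.4675, -0.1911, 0.1459]
ee_rot: [-90.3, 0.0, 63.9]
wrist_force: [0.7, -0.9, -2.0]
opening: 0.157
t 4.95 pos [ 467.5 -191.1  145.9] rot [-9.027e+01  2.000e-02  6.394e+01] F [ 0.69 -0.91 -2.  ] M [ 0.095 -0.122 -0.007] open 0.157 j7 76.0
dpos cm [31.95  0.21 15.06] drot [ 0.0044 -0.7096 -0.002 ]
```

```bash
python3 -m handwheel '[{"delta_pos":[3.5,0.1,1.7],"delta_rot":[0,-0.08,0],"grip":0},{"delta_pos":[7.5,0.2,3.6],"delta_rot":[0,-0.17,0],"grip":0},{"delta_pos":[12,0.2,5.7],"delta_rot":[0,-0.27,0],"grip":0},{"delta_pos":[16.5,0.2,7.8],"delta_rot":[0,-0.37,0],"grip":0},{"delta_pos":[21,0.2,9.9],"delta_rot":[0,-0.47,0],"grip":0},{"delta_pos":[25,0.2,11.8],"delta_rot":[0,-0.56,0],"grip":0},{"delta_pos":[28.5,0.2,13.4],"delta_rot":[0,-0.64,0],"grip":0},{"delta_pos":[31,0.2,14.6],"delta_rot":[0,-0.69,0],"grip":0}]'
python3 go.py .4726 .1621 .11 104.8
```

```text
t: 5.75
position: [0.4704, 0.1548, 0.1409]
ee_rot: [-90.0, -0.0, 103.8]
wrist_force: [-0.7, 0.2, -1.1]
opening: 0.159
t 5.75 pos [470.4 154.8 140.9] rot [-9.0020e+01 -2.0000e-02  1.0379e+02] F [-0.73  0.18 -1.11] M [ 0.074 -0.146  0.009] open 0.159 j7 71.7
dpos cm [ 0.65  3.09 -0.38] drot [ 0.0004 -0.0177  0.0003]
```

```bash
python3 -m handwheel '[{"delta_pos":[0.3,0.8,-0.2],"delta_rot":[0,-0.01,0],"grip":0},{"delta_pos":[0.5,1.6,-0.3],"delta_rot":[0,-0.018,0],"grip":0},{"delta_pos":[0.65,2.4,-0.4],"delta_rot":[0,-0.018,0],"grip":0},{"delta_pos":[0.65,3.2,-0.4],"delta_rot":[0,-0.018,0],"grip":0},{"delta_pos":[0.65,3.7,-0.4],"delta_rot":[0,-0.018,0],"grip":0},{"delta_pos":[0.65,3.9,-0.4],"delta_rot":[0,-0.018,0],"grip":0},{"delta_pos":[0.65,3.9,-0.4],"delta_rot":[0,-0.018,0],"grip":0},{"delta_pos":[0.65,3.9,-0.4],"delta_rot":[0,-0.018,0],"grip":0}]'
python3 go.py .4726 .1621 .11 104.8
python3 - <<'E'
from h import *
a,_=shot('top','top3');b,_=shot('side','side3')
o=np.hstack([cv2.resize(a[183:263,165:245],(400,400),interpolation=cv2.INTER_CUBIC),cv2.resize(b[190:270,234:314],(400,400),interpolation=cv2.INTER_CUBIC)])
cv2.imwrite('pics/z4.png',o[...,::-1])
E
```

```text
t: 6.55
position: [0.4736, 0.1592, 0.1021]
ee_rot: [-90.0, 0.0, 104.5]
wrist_force: [0.1, -0.0, -1.5]
opening: 0.155
t 6.55 pos [473.6 159.2 102.1] rot [-9.0020e+01  1.0000e-02  1.0449e+02] F [ 0.08 -0.01 -1.48] M [ 0.073 -0.091 -0.033] open 0.155 j7 69.2
dpos cm [ 0.31 -0.8   0.03] drot [ 0.0004 -0.0055 -0.0001]
```

View pics/z4.png

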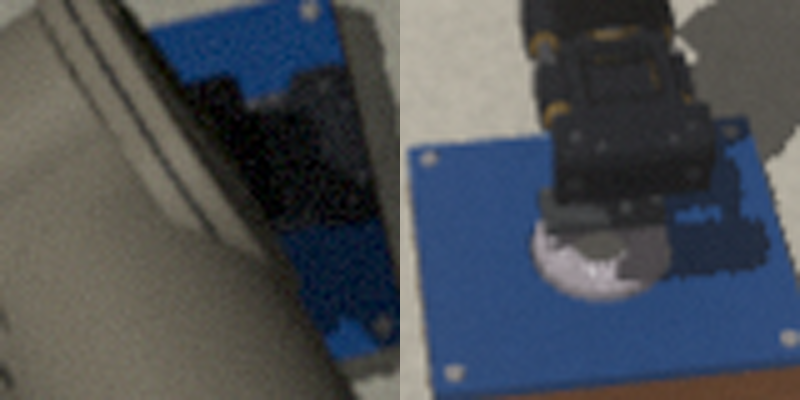

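```bash
python3 -m handwheel '[{"delta_pos":[0.1,0.0,0],"delta_rot":[0,-0.005,0],"grip":0},{"delta_pos":[0.3,0.1,0.02],"delta_rot":[0,-0.005,0],"grip":0},{"delta_pos":[0.3,0.3,0.02],"delta_rot":[0,-0.005,0],"grip":0},{"delta_pos":[0.3,0.5,0.02],"delta_rot":[0,-0.005,0],"grip":0},{"delta_pos":[0.3,0.7,0.02],"delta_rot":[0,-0.005,0],"grip":0},{"delta_pos":[0.3,0.7,0.02],"delta_rot":[0,-0.005,0],"grip":0},{"delta_pos":[0.3,0.7,0.02],"delta_rot":[0,-0.005,0],"grip":0},{"delta_pos":[0.3,0.7,0.02],"delta_rot":[0,-0.005,0],"grip":0}]'
python3 go.py .4729 .1621 .091 104.8
```

```text
t: 7.45
position: [0.4725, 0.1621, 0.0948]
ee_rot: [-90.0, 0.0, 104.8]
wrist_force: [0.5, -0.6, -2.8]
opening: 0.158
t 7.45 pos [472.5 162.1  94.8] rot [-90.01   0.   104.8 ] F [ 0.48 -0.61 -2.76] M [ 0.11  -0.127 -0.023] open 0.158 j7 68.7
dpos cm [-0.01  0.38 -0.04] drot [ 0.0001 -0.0001 -0.0001]
```

```bash
python3 -m handwheel '[{"delta_pos":[0,0.05,-0.03],"delta_rot":[0,0,0],"grip":0},{"delta_pos":[0,0.1,-0.03],"delta_rot":[0,0,0],"grip":0},{"delta_pos":[0,0.15,-0.03],"delta_rot":[0,0,0],"grip":0},{"delta_pos":[0,0.2,-0.03],"delta_rot":[0,0,0],"grip":0},{"delta_pos":[0,0.22,-0.03],"delta_rot":[0,0,0],"grip":0},{"delta_pos":[0,0.25,-0.03],"delta_rot":[0,0,0],"grip":0},{"delta_pos":[0,0.25,-0.03],"delta_rot":[0,0,0],"grip":0},{"delta_pos":[0,0.25,-0.03],"delta_rot":[0,0,0],"grip":0}]'
python3 go.py .4729 .1621 .091 104.8
```

```text
t: 8.25
position: [0.4728, 0.1622, 0.0923]
ee_rot: [-90.0, 0.0, 104.8]
wrist_force: [-0.0, 0.8, -1.3]
opening: 0.16
t 8.25 pos [472.8 162.2  92.3] rot [-9.0000e+01  1.0000e-02  1.0479e+02] F [-0.02  0.76 -1.32] M [ 0.126 -0.148 -0.045] open 0.16 j7 68.5
dpos cm [-0.01  0.13 -0.01] drot [-0.     -0.0001 -0.0001]
```

```bash
python3 -m handwheel '[{"delta_pos":[0,0.03,0],"delta_rot":[0,0,0],"grip":0},{"delta_pos":[0,0.06,0],"delta_rot":[0,0,0],"grip":0},{"delta_pos":[0,0.09,0],"delta_rot":[0,0,0],"grip":0},{"delta_pos":[0,0.12,0],"delta_rot":[0,0,0],"grip":0},{"delta_pos":[0,0.15,0],"delta_rot":[0,0,0],"grip":0},{"delta_pos":[0,0.15,0],"delta_rot":[0,0,0],"grip":0},{"delta_pos":[0,0.15,0],"delta_rot":[0,0,0],"grip":0},{"delta_pos":[0,0.15,0],"delta_rot":[0,0,0],"grip":0}]'
python3 go.py .4729 .1621 .088 104.8
```

```text
t: 9.05
position: [0.4728, 0.1622, 0.0908]
ee_rot: [-90.0, 0.0, 104.8]
wrist_force: [-0.4, 0.0, -2.7]
opening: 0.159
t 9.05 pos [472.8 162.2  90.8] rot [-90.01   0.   104.8 ] F [-0.36  0.02 -2.66] M [ 0.147 -0.137 -0.004] open 0.159 j7 68.4
dpos cm [-0.02  0.28 -0.01] drot [ 0.0001 -0.0001 -0.0001]
```

```bash
python3 -m handwheel '[{"delta_pos":[0,0.08,0],"delta_rot":[0,0,0],"grip":0},{"delta_pos":[0,0.16,0],"delta_rot":[0,0,0],"grip":0},{"delta_pos":[0,0.24,0],"delta_rot":[0,0,0],"grip":0},{"delta_pos":[0,0.32,0],"delta_rot":[0,0,0],"grip":0},{"delta_pos":[0,0.4,0],"delta_rot":[0,0,0],"grip":0},{"delta_pos":[0,0.45,0],"delta_rot":[0,0,0],"grip":0},{"delta_pos":[0,0.45,0],"delta_rot":[0,0,0],"grip":0},{"delta_pos":[0,0.45,0],"delta_rot":[0,0,0],"grip":0}]'
python3 go.py .4729 .1621 .086 104.8
python3 - <<'E'
from h import *
b,_=shot('side','side4')
cv2.imwrite('pics/z5.png',cv2.resize(b[195:265,240:310],(600,600),interpolation=cv2.INTER_CUBIC)[...,::-1])
E
```

```text
t: 9.85
position: [0.4728, 0.1622, 0.0863]
ee_rot: [-90.0, 0.0, 104.8]
wrist_force: [0.2, 0.0, -1.1]
opening: 0.158
t 9.85 pos [472.8 162.2  86.3] rot [-90.     0.   104.79] F [ 0.18  0.04 -1.09] M [ 0.093 -0.089 -0.016] open 0.158 j7 68.1
dpos cm [-0.01  0.03 -0.01] drot [-0.     -0.0001 -0.0001]
```

View pics/z5.png

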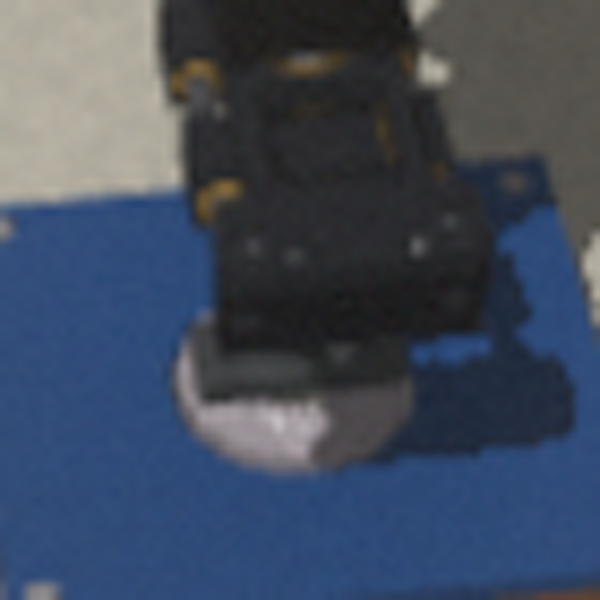

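```bash
python3 -m handwheel '[{"delta_pos":[0,0,0],"delta_rot":[0,0.025,0],"grip":0},{"delta_pos":[0,0,0],"delta_rot":[0,0.05,0],"grip":0},{"delta_pos":[0,0,0],"delta_rot":[0,0.075,0],"grip":0},{"delta_pos":[0,0,0],"delta_rot":[0,0.1,0],"grip":0},{"delta_pos":[0,0,0],"delta_rot":[0,0.125,0],"grip":0},{"delta_pos":[0,0,0],"delta_rot":[0,0.15,0],"grip":0},{"delta_pos":[0,0,0],"delta_rot":[0,0.175,0],"grip":0},{"delta_pos":[0,0,0],"delta_rot":[0,0.2,0],"grip":0}]'
python3 go.py .4728 .1622 .086 104.8
```

```text
t: 10.7
position: [0.4728, 0.1623, 0.0863]
ee_rot: [-90.0, 0.0, 93.2]
wrist_force: [-0.4, 1.2, -0.9]
opening: 0.158
t 10.7 pos [472.8 162.3  86.3] rot [-90.     0.    93.22] F [-0.44  1.23 -0.85] M [ 0.259 -0.124  0.106] open 0.158 j7 57.2
dpos cm [-0.01  0.03 -0.  ] drot [ 1.000e-04 -2.021e-01 -0.000e+00]
```

```bash
python3 -m handwheel '[{"delta_pos":[0,0,0],"delta_rot":[0,0.025,0],"grip":0},{"delta_pos":[0,0,0],"delta_rot":[0,0.05,0],"grip":0},{"delta_pos":[0,0,0],"delta_rot":[0,0.075,0],"grip":0},{"delta_pos":[0,0,0],"delta_rot":[0,0.1,0],"grip":0},{"delta_pos":[0,0,0],"delta_rot":[0,0.125,0],"grip":0},{"delta_pos":[0,0,0],"delta_rot":[0,0.15,0],"grip":0},{"delta_pos":[0,0,0],"delta_rot":[0,0.175,0],"grip":0},{"delta_pos":[0,0,0],"delta_rot":[0,0.2,0],"grip":0}]'
python3 go.py .4728 .1622 .086 104.8
```

```text
t: 11.5
position: [0.4728, 0.1623, 0.0863]
ee_rot: [-90.0, -0.0, 81.8]
wrist_force: [-0.6, 1.1, -1.2]
opening: 0.155
t 11.5 pos [472.8 162.3  86.3] rot [-90.    -0.    81.76] F [-0.65  1.08 -1.16] M [ 0.395 -0.189  0.088] open 0.155 j7 46.4
dpos cm [-0.01  0.03 -0.  ] drot [ 1.000e-04 -4.021e-01  0.000e+00]
```

```bash
python3 -m handwheel '[{"delta_pos":[0,0,0],"delta_rot":[0,0,0],"grip":0},{"delta_pos":[0,0,0],"delta_rot":[0,0.01,0],"grip":0},{"delta_pos":[0,0,0],"delta_rot":[0,0.02,0],"grip":0},{"delta_pos":[0,0,0],"delta_rot":[0,0.03,0],"grip":0},{"delta_pos":[0,0,0],"delta_rot":[0,0.04,0],"grip":0},{"delta_pos":[0,0,0],"delta_rot":[0,0.05,0],"grip":0},{"delta_pos":[0,0,0],"delta_rot":[0,0.05,0],"grip":0},{"delta_pos":[0,0,0],"delta_rot":[0,0.05,0],"grip":0}]' 14
python3 go.py .4728 .1622 .086 104.8
```

```text
t: 12.3
position: [0.4728, 0.1622, 0.0863]
ee_rot: [-90.0, 0.0, 79.0]
wrist_force: [-0.2, 1.1, -1.2]
opening: 0.164
t 12.3 pos [472.8 162.2  86.3] rot [-90.01   0.    79.02] F [-0.24  1.1  -1.2 ] M [ 0.442 -0.191  0.091] open 0.164 j7 43.8
dpos cm [-0.    0.03 -0.  ] drot [ 1.0e-04 -4.5e-01 -0.0e+00]
```

Drag only. On, in 0.056 rad calls.

```bash
python3 -m handwheel '[{"delta_pos":[0,0,0],"delta_rot":[0,0.007,0],"grip":0},{"delta_pos":[0,0,0],"delta_rot":[0,0.014,0],"grip":0},{"delta_pos":[0,0,0],"delta_rot":[0,0.021,0],"grip":0},{"delta_pos":[0,0,0],"delta_rot":[0,0.028,0],"grip":0},{"delta_pos":[0,0,0],"delta_rot":[0,0.035,0],"grip":0},{"delta_pos":[0,0,0],"delta_rot":[0,0.042,0],"grip":0},{"delta_pos":[0,0,0],"delta_rot":[0,0.049,0],"grip":0},{"delta_pos":[0,0,0],"delta_rot":[0,0.056,0],"grip":0}]' 14
python3 go.py .4728 .1622 .086 104.8
```

```text
t: 13.1
position: [0.4728, 0.1622, 0.0863]
ee_rot: [-90.0, 0.0, 75.8]
wrist_force: [0.4, 1.4, -2.2]
opening: 0.16
t 13.1 pos [472.8 162.2  86.3] rot [-90.     0.    75.77] F [ 0.42  1.42 -2.17] M [ 0.433 -0.224  0.115] open 0.16 j7 40.8
dpos cm [ 0.    0.03 -0.  ] drot [ 1.000e-04 -5.067e-01 -1.000e-04]
```

Run:
```python
from workcell import ctrl
o=ctrl.get_obs(); print(o['joint_efforts'].round(3),o['torque'].round(3))
```

```text
[  0.802 -43.708  -6.809 -33.953   0.31    0.506   0.058] [ 0.433 -0.224  0.115]
```

```bash
python3 -m handwheel '[{"delta_pos":[0,0,0],"delta_rot":[0,0.007,0],"grip":0},{"delta_pos":[0,0,0],"delta_rot":[0,0.014,0],"grip":0},{"delta_pos":[0,0,0],"delta_rot":[0,0.021,0],"grip":0},{"delta_pos":[0,0,0],"delta_rot":[0,0.028,0],"grip":0},{"delta_pos":[0,0,0],"delta_rot":[0,0.035,0],"grip":0},{"delta_pos":[0,0,0],"delta_rot":[0,0.042,0],"grip":0},{"delta_pos":[0,0,0],"delta_rot":[0,0.049,0],"grip":0},{"delta_pos":[0,0,0],"delta_rot":[0,0.056,0],"grip":0}]' 14
python3 go.py .4728 .1622 .086 104.8
```

```text
t: 13.9
position: [0.4728, 0.1622, 0.0863]
ee_rot: [-90.0, 0.0, 72.6]
wrist_force: [0.3, 0.8, -2.1]
opening: 0.16
t 13.9 pos [472.8 162.2  86.3] rot [-90.01   0.    72.56] F [ 0.26  0.76 -2.14] M [ 0.54  -0.179  0.117] open 0.16 j7 37.7
dpos cm [-0.    0.03 -0.  ] drot [ 1.000e-04 -5.626e-01 -0.000e+00]
```

```bash
python3 -m handwheel '[{"delta_pos":[0,0,0],"delta_rot":[0,0.007,0],"grip":0},{"delta_pos":[0,0,0],"delta_rot":[0,0.014,0],"grip":0},{"delta_pos":[0,0,0],"delta_rot":[0,0.021,0],"grip":0},{"delta_pos":[0,0,0],"delta_rot":[0,0.028,0],"grip":0},{"delta_pos":[0,0,0],"delta_rot":[0,0.035,0],"grip":0},{"delta_pos":[0,0,0],"delta_rot":[0,0.042,0],"grip":0},{"delta_pos":[0,0,0],"delta_rot":[0,0.049,0],"grip":0},{"delta_pos":[0,0,0],"delta_rot":[0,0.056,0],"grip":0}]' 14
python3 go.py .4728 .1622 .086 104.8
```

```text
t: 14.7
position: [0.4728, 0.1622, 0.0863]
ee_rot: [-90.0, 0.0, 69.3]
wrist_force: [1.2, 1.0, -1.9]
opening: 0.16
t 14.7 pos [472.8 162.2  86.3] rot [-90.     0.    69.35] F [ 1.25  1.01 -1.87] M [ 0.548 -0.255  0.133] open 0.16 j7 34.7
dpos cm [ 0.    0.03 -0.  ] drot [ 0.     -0.6188 -0.    ]
```

```bash
python3 -m handwheel '[{"delta_pos":[0,0,0],"delta_rot":[0,0.007,0],"grip":0},{"delta_pos":[0,0,0],"delta_rot":[0,0.014,0],"grip":0},{"delta_pos":[0,0,0],"delta_rot":[0,0.021,0],"grip":0},{"delta_pos":[0,0,0],"delta_rot":[0,0.028,0],"grip":0},{"delta_pos":[0,0,0],"delta_rot":[0,0.035,0],"grip":0},{"delta_pos":[0,0,0],"delta_rot":[0,0.042,0],"grip":0},{"delta_pos":[0,0,0],"delta_rot":[0,0.049,0],"grip":0},{"delta_pos":[0,0,0],"delta_rot":[0,0.056,0],"grip":0}]' 14
python3 go.py .4728 .1622 .086 104.8
```

```text
t: 15.5
position: [0.4728, 0.1622, 0.0863]
ee_rot: [-90.0, 0.0, 66.1]
wrist_force: [0.7, 2.6, -1.0]
opening: 0.158
t 15.5 pos [472.8 162.2  86.3] rot [-90.     0.    66.14] F [ 0.69  2.59 -1.05] M [ 0.581 -0.25   0.049] open 0.158 j7 31.6
dpos cm [ 0.    0.03 -0.  ] drot [ 0.     -0.6748 -0.    ]
```

```bash
python3 -m handwheel '[{"delta_pos":[0,0,0],"delta_rot":[0,0.007,0],"grip":0},{"delta_pos":[0,0,0],"delta_rot":[0,0.014,0],"grip":0},{"delta_pos":[0,0,0],"delta_rot":[0,0.021,0],"grip":0},{"delta_pos":[0,0,0],"delta_rot":[0,0.028,0],"grip":0},{"delta_pos":[0,0,0],"delta_rot":[0,0.035,0],"grip":0},{"delta_pos":[0,0,0],"delta_rot":[0,0.042,0],"grip":0},{"delta_pos":[0,0,0],"delta_rot":[0,0.049,0],"grip":0},{"delta_pos":[0,0,0],"delta_rot":[0,0.056,0],"grip":0}]' 14
python3 go.py .4728 .1622 .086 104.8
```

```text
t: 16.3
position: [0.4728, 0.1622, 0.0863]
ee_rot: [-90.0, 0.0, 62.9]
wrist_force: [-0.1, 1.7, -2.4]
opening: 0.162
t 16.3 pos [472.8 162.2  86.3] rot [-90.01   0.    62.94] F [-0.07  1.69 -2.42] M [ 0.642 -0.316  0.047] open 0.162 j7 28.6
dpos cm [-0.    0.03 -0.  ] drot [ 1.000e-04 -7.307e-01 -1.000e-04]
```

```bash
python3 -m handwheel '[{"delta_pos":[0.01,0,0],"delta_rot":[0,0.007,0],"grip":0},{"delta_pos":[0.02,0,0],"delta_rot":[0,0.014,0],"grip":0},{"delta_pos":[0.03,0,0],"delta_rot":[0,0.021,0],"grip":0},{"delta_pos":[0.04,0,0],"delta_rot":[0,0.028,0],"grip":0},{"delta_pos":[0.05,0,0],"delta_rot":[0,0.035,0],"grip":0},{"delta_pos":[0.05,0,0],"delta_rot":[0,0.042,0],"grip":0},{"delta_pos":[0.05,0,0],"delta_rot":[0,0.049,0],"grip":0},{"delta_pos":[0.05,0,0],"delta_rot":[0,0.056,0],"grip":0}]' 14
python3 go.py .4728 .1622 .086 104.8
```

```text
t: 17.1
position: [0.4729, 0.1624, 0.0862]
ee_rot: [-90.0, 0.0, 59.7]
wrist_force: [-2.2, -1.1, -0.5]
opening: 0.163
t 17.1 pos [472.9 162.4  86.2] rot [-9.000e+01  3.000e-02  5.972e+01] F [-2.21 -1.1  -0.5 ] M [-0.157  0.24   0.118] open 0.163 j7 25.4
dpos cm [-0.02  0.02 -0.  ] drot [-2.000e-04 -7.868e-01 -5.000e-04]
```

```bash
python3 -m handwheel '[{"delta_pos":[-0.01,0,0],"delta_rot":[0,0.007,0],"grip":0},{"delta_pos":[-0.02,0,0],"delta_rot":[0,0.014,0],"grip":0},{"delta_pos":[-0.02,0,0],"delta_rot":[0,0.021,0],"grip":0},{"delta_pos":[-0.02,0,0],"delta_rot":[0,0.028,0],"grip":0},{"delta_pos":[-0.02,0,0],"delta_rot":[0,0.035,0],"grip":0},{"delta_pos":[-0.02,0,0],"delta_rot":[0,0.042,0],"grip":0},{"delta_pos":[-0.02,0,0],"delta_rot":[0,0.049,0],"grip":0},{"delta_pos":[-0.02,0,0],"delta_rot":[0,0.056,0],"grip":0}]' 14
python3 go.py .4728 .1622 .086 104.8
```

```text
t: 17.9
position: [0.473, 0.1624, 0.0863]
ee_rot: [-90.0, 0.0, 56.5]
wrist_force: [0.4, -1.5, -0.5]
opening: 0.166
t 17.9 pos [473.  162.4  86.3] rot [-90.02   0.    56.52] F [ 0.43 -1.5  -0.53] M [-0.329 -0.035  0.441] open 0.166 j7 22.4
dpos cm [-0.03  0.03  0.  ] drot [ 2.000e-04 -8.426e-01 -1.000e-04]
```

```bash
python3 -m handwheel '[{"delta_pos":[-0.005,0,0],"delta_rot":[0,0,0],"grip":0},{"delta_pos":[-0.01,0,0],"delta_rot":[0,0,0],"grip":0},{"delta_pos":[-0.01,0,0],"delta_rot":[0,0.003,0],"grip":0},{"delta_pos":[-0.01,0,0],"delta_rot":[0,0.005,0],"grip":0},{"delta_pos":[-0.01,0,0],"delta_rot":[0,0.005,0],"grip":0},{"delta_pos":[-0.01,0,0],"delta_rot":[0,0.005,0],"grip":0},{"delta_pos":[-0.01,0,0],"delta_rot":[0,0.005,0],"grip":0},{"delta_pos":[-0.01,0,0],"delta_rot":[0,0.005,0],"grip":0}]' 14
python3 go.py .4728 .1622 .086 104.8
python3 - <<'E'
from h import *
for i in range(3): 
    vision.camera('side'); o=ctrl.get_obs(); print(o['torque'].round(3),o['wrist_force'].round(2),o['joint_efforts'][6].round(3),o['opening'])
E
```

```text
t: 18.7
position: [0.4729, 0.1624, 0.0863]
ee_rot: [-90.0, -0.0, 56.3]
wrist_force: [0.4, -0.9, -1.6]
opening: 0.169
t 18.7 pos [472.9 162.4  86.3] rot [-9.001e+01 -1.000e-02  5.627e+01] F [ 0.42 -0.94 -1.62] M [-0.24  -0.273  0.429] open 0.169 j7 22.2
dpos cm [-0.02  0.03 -0.  ] drot [ 2.000e-04 -8.471e-01  0.000e+00]
[-0.281 -0.283  0.386] [-0.   -2.16 -1.96] -0.404 0.16800330169942662
[-0.229 -0.301  0.469] [-0.09 -1.91 -1.19] -0.404 0.16978771244626337
[-0.26  -0.31   0.353] [ 0.73 -1.57 -2.07] -0.405 0.1708935074031578
```

```bash
python3 -m handwheel '[{"delta_pos":[0,0,0],"delta_rot":[0,0,0],"grip":0},{"delta_pos":[0,0,0],"delta_rot":[0,0,0],"grip":0},{"delta_pos":[-0.005,0,-0.01],"delta_rot":[0,0,0],"grip":0},{"delta_pos":[-0.01,0,-0.02],"delta_rot":[0,0,0],"grip":0},{"delta_pos":[-0.01,0,-0.02],"delta_rot":[0,0.002,0],"grip":0},{"delta_pos":[-0.01,0,-0.02],"delta_rot":[0,0.004,0],"grip":0},{"delta_pos":[-0.01,0,-0.02],"delta_rot":[0,0.004,0],"grip":0},{"delta_pos":[-0.01,0,-0.02],"delta_rot":[0,0.004,0],"grip":0}]' 18
python3 go.py .4728 .1622 .086 104.8
python3 - <<'E'
from h import *
for i in range(4): 
    vision.camera('side'); o=ctrl.get_obs(); print(o['torque'].round(3),o['wrist_force'].round(2),o['joint_efforts'][6].round(3),o['opening'].round(4))
E
```

```text
t: 19.65
position: [0.4729, 0.1623, 0.0863]
ee_rot: [-90.0, -0.0, 56.0]
wrist_force: [0.3, 1.1, -0.5]
opening: 0.172
t 19.65 pos [472.9 162.3  86.3] rot [-90.    -0.    56.04] F [ 0.3   1.06 -0.47] M [ 0.101 -0.141  0.51 ] open 0.172 j7 22.0
dpos cm [-0.02  0.03  0.  ] drot [ 0.    -0.851  0.   ]Traceback (most recent call last):
  File "<stdin>", line 3, in <module>
AttributeError: 'float' object has no attribute 'round'
```

Run:
```python
from h import *
for i in range(6): 
    vision.camera('side'); o=ctrl.get_obs(); print(o['torque'].round(3),o['wrist_force'].round(2),o['joint_efforts'][6].round(3),round(o['opening'],4))
print(o['t'])
```

```text
[ 0.085 -0.163  0.494] [-0.05  0.12 -1.95] -0.49 0.1633
[ 0.058 -0.162  0.455] [-0.12 -0.27 -2.06] -0.489 0.168
[ 0.115 -0.106  0.554] [-0.34  0.22 -1.37] -0.489 0.1713
[ 0.145 -0.145  0.53 ] [-0.12  0.05 -1.69] -0.489 0.1695
[ 0.127 -0.123  0.452] [-0.49 -0.43 -1.3 ] -0.489 0.1635
[ 0.11  -0.13   0.522] [-0.17  0.65 -1.83] -0.489 0.1689
20.0
```

```bash
python3 -m handwheel '[{"delta_pos":[0,0,0],"delta_rot":[0,-0.008,0],"grip":0},{"delta_pos":[0,0,0],"delta_rot":[0,-0.016,0],"grip":0},{"delta_pos":[0,0,0],"delta_rot":[0,-0.024,0],"grip":0},{"delta_pos":[0,0,0],"delta_rot":[0,-0.032,0],"grip":0},{"delta_pos":[0,0,0],"delta_rot":[0,-0.04,0],"grip":0},{"delta_pos":[0,0,0],"delta_rot":[0,-0.04,0],"grip":0},{"delta_pos":[0,0,0],"delta_rot":[0,-0.04,0],"grip":0},{"delta_pos":[0,0,0],"delta_rot":[0,-0.04,0],"grip":0}]' 18
python3 go.py .4728 .1622 .086 104.8
python3 - <<'E'
from h import *
for i in range(2): 
    vision.camera('side'); o=ctrl.get_obs(); print(o['torque'].round(3),o['wrist_force'].round(2),o['joint_efforts'][6].round(3),round(o['opening'],4))
E
```

```text
t: 20.8
position: [0.4729, 0.1622, 0.0863]
ee_rot: [-90.0, 0.0, 58.3]
wrist_force: [-0.0, 1.0, -2.3]
opening: 0.163
t 20.8 pos [472.9 162.2  86.3] rot [-90.     0.    58.32] F [-0.03  1.03 -2.32] M [ 0.235 -0.038  0.141] open 0.163 j7 24.2
dpos cm [-0.01  0.03  0.01] drot [ 0.000e+00 -8.112e-01 -1.000e-04]
[ 0.207 -0.007  0.217] [-0.19  0.59 -1.07] -0.192 0.1675
[ 0.271 -0.033  0.234] [-0.84  0.96 -0.75] -0.192 0.1625
```

```bash
python3 -m handwheel '[{"delta_pos":[0,0,0],"delta_rot":[0,-0.008,0],"grip":0},{"delta_pos":[0,0,0],"delta_rot":[0,-0.016,0],"grip":0},{"delta_pos":[0,0,0],"delta_rot":[0,-0.024,0],"grip":0},{"delta_pos":[0,0,0],"delta_rot":[0,-0.03,0],"grip":0},{"delta_pos":[0,0,0],"delta_rot":[0,-0.03,0],"grip":0},{"delta_pos":[0,0,0],"delta_rot":[0,-0.03,0],"grip":0},{"delta_pos":[0,0,0],"delta_rot":[0,-0.03,0],"grip":0},{"delta_pos":[0,0,0],"delta_rot":[0,-0.03,0],"grip":0}]' 18
python3 go.py .4728 .1622 .086 104.8
python3 - <<'E'
from h import *
for i in range(2): 
    vision.camera('side'); o=ctrl.get_obs(); print(o['torque'].round(3),o['wrist_force'].round(2),o['joint_efforts'][6].round(3),round(o['opening'],4))
E
```

```text
t: 21.7
position: [0.473, 0.1621, 0.0863]
ee_rot: [-90.0, 0.0, 60.0]
wrist_force: [0.1, 0.9, -1.3]
opening: 0.165
t 21.7 pos [473.  162.1  86.3] rot [-90.01   0.    60.04] F [ 0.12  0.89 -1.32] M [ 0.151 -0.228  0.032] open 0.165 j7 25.8
dpos cm [-0.    0.03  0.02] drot [ 1.000e-04 -7.812e-01 -1.000e-04]
[ 0.138 -0.23   0.011] [ 0.37  0.16 -1.8 ] -0.01 0.1592
[ 0.116 -0.222 -0.034] [ 0.28  0.14 -1.51] -0.009 0.1613
```

```bash
python3 -m handwheel '[{"delta_pos":[0,0,0],"delta_rot":[0,-0.01,0],"grip":0},{"delta_pos":[0,0,0],"delta_rot":[0,-0.01,0],"grip":0},{"delta_pos":[0,-0.3,0],"delta_rot":[0,-0.01,0],"grip":0},{"delta_pos":[0,-0.7,0],"delta_rot":[0,-0.01,0],"grip":0},{"delta_pos":[0,-1.2,0],"delta_rot":[0,-0.01,0],"grip":0},{"delta_pos":[0,-2.5,0],"delta_rot":[0,-0.01,0],"grip":0},{"delta_pos":[0,-4.5,0],"delta_rot":[0,-0.01,0],"grip":0},{"delta_pos":[0,-6,0],"delta_rot":[0,-0.01,0],"grip":0}]' 50
python3 go.py .4661 -.1906 .145 63.94
```

```text
t: 22.6
position: [0.4733, 0.1625, 0.1483]
ee_rot: [-90.1, -0.0, 60.6]
wrist_force: [0.5, 0.3, -1.5]
opening: 0.157
t 22.6 pos [473.3 162.5 148.3] rot [-9.006e+01 -5.000e-02  6.063e+01] F [ 0.46  0.29 -1.54] M [ 0.052 -0.205 -0.019] open 0.157 j7 29.6
dpos cm [-31.13   0.32 -16.69] drot [ 0.0011 -0.0578  0.0008]
```

```bash
python3 -m handwheel '[{"delta_pos":[-3.5,0,-1.9],"delta_rot":[0,-0.01,0],"grip":0},{"delta_pos":[-7.5,0.1,-4],"delta_rot":[0,-0.02,0],"grip":0},{"delta_pos":[-12,0.2,-6.4],"delta_rot":[0,-0.03,0],"grip":0},{"delta_pos":[-16.5,0.2,-8.8],"delta_rot":[0,-0.04,0],"grip":0},{"delta_pos":[-21,0.2,-11.3],"delta_rot":[0,-0.05,0],"grip":0},{"delta_pos":[-25.5,0.2,-13.7],"delta_rot":[0,-0.058,0],"grip":0},{"delta_pos":[-29,0.2,-15.5],"delta_rot":[0,-0.058,0],"grip":0},{"delta_pos":[-31.1,0.2,-16.7],"delta_rot":[0,-0.058,0],"grip":0}]' 50
python3 -m handwheel '[{"delta_pos":[0,0,0],"delta_rot":[0,0,0],"grip":0},{"delta_pos":[0,0,0],"delta_rot":[0,0,0],"grip":0},{"delta_pos":[0,0,0],"delta_rot":[0,0,0],"grip":0},{"delta_pos":[0,0,0],"delta_rot":[0,0,0],"grip":0},{"delta_pos":[0,0,0],"delta_rot":[0,0,0],"grip":0},{"delta_pos":[0,0,0],"delta_rot":[0,0,0],"grip":0},{"delta_pos":[0,0,0],"delta_rot":[0,0,0],"grip":0},{"delta_pos":[0,0,0],"delta_rot":[0,0,0],"grip":0}]' 50
python3 go.py .4661 -.1906 .075 63.94
python3 - <<'E'
from h import *
a,_=shot('top','top5');b,_=shot('side','side5')
o=np.hstack([cv2.resize(a[183:263,165:245],(400,400),interpolation=cv2.INTER_CUBIC),cv2.resize(b[110:190,234:314],(400,400),interpolation=cv2.INTER_CUBIC)])
cv2.imwrite('pics/z6.png',o[...,::-1])
E
```

```text
t: 23.4
position: [0.4651, -0.1951, 0.1452]
ee_rot: [-90.1, 0.1, 63.7]
wrist_force: [-0.1, 0.5, -1.6]
opening: 0.16
t: 24.2
position: [0.4659, -0.1906, 0.1443]
ee_rot: [-90.0, 0.0, 64.0]
wrist_force: [0.0, -0.1, -1.8]
opening: 0.155
t 24.2 pos [ 465.9 -190.6  144.3] rot [-90.     0.    63.95] F [ 0.03 -0.13 -1.82] M [ 0.04  -0.107  0.064] open 0.155 j7 76.8
dpos cm [ 0.01  6.93 -0.02] drot [ 0.0001  0.0002 -0.    ]
```

View pics/z6.png

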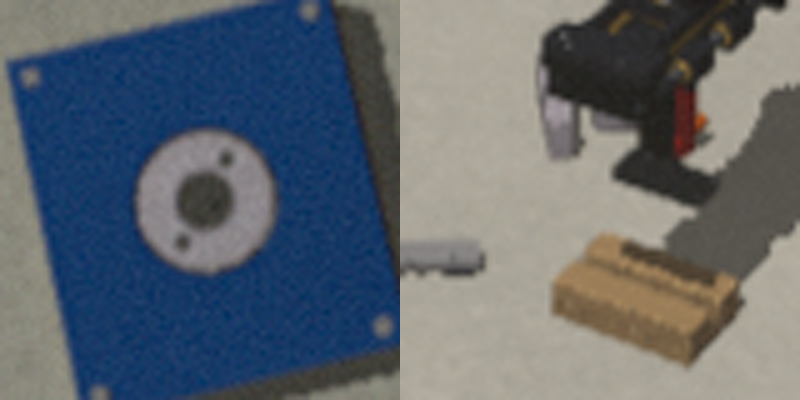

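```bash
python3 -m handwheel '[{"delta_pos":[0,1.5,0],"delta_rot":[0,0,0],"grip":0},{"delta_pos":[0,3.5,0],"delta_rot":[0,0,0],"grip":0},{"delta_pos":[0,5,0],"delta_rot":[0,0,0],"grip":0},{"delta_pos":[0,6,0],"delta_rot":[0,0,0],"grip":0},{"delta_pos":[0,6.7,0],"delta_rot":[0,0,0],"grip":0},{"delta_pos":[0,7,0],"delta_rot":[0,0,0],"grip":0},{"delta_pos":[0,7,0],"delta_rot":[0,0,0],"grip":0},{"delta_pos":[0,7,0],"delta_rot":[0,0,0],"grip":0}]' 50
python3 go.py .4661 -.1906 .0628 63.94
cat > f2.py <<'E'
from fit import *
print(fit([.4726,.162,-.55],ringlayers,[('top',np.load('pics/top5.npz')['p'],(187,204,226,243))])[1:])
E
python3 f2.py
```

```text
t: 25.1
position: [0.4663, -0.1909, 0.0749]
ee_rot: [-90.1, 0.0, 63.9]
wrist_force: [0.1, -0.4, -2.2]
opening: 0.155
t 25.1 pos [ 466.3 -190.9   74.9] rot [-90.06   0.    63.94] F [ 0.07 -0.42 -2.16] M [ 0.029 -0.132  0.011] open 0.155 j7 74.3
dpos cm [0.01 1.21 0.03] drot [ 0.001  0.    -0.   ]
(array([472.23, 161.84, -26.07]), np.float64(0.03277))
```

```bash
python3 -m handwheel '[{"delta_pos":[0,0.2,0.03],"delta_rot":[0,0,0],"grip":0},{"delta_pos":[0,0.4,0.03],"delta_rot":[0,0,0],"grip":0},{"delta_pos":[0,0.6,0.03],"delta_rot":[0,0,0],"grip":0},{"delta_pos":[0,0.8,0.03],"delta_rot":[0,0,0],"grip":0},{"delta_pos":[0,1,0.03],"delta_rot":[0,0,0],"grip":0},{"delta_pos":[0,1.1,0.03],"delta_rot":[0,0,0],"grip":0},{"delta_pos":[0,1.1,0.03],"delta_rot":[0,0,0],"grip":0},{"delta_pos":[0,1.1,0.03],"delta_rot":[0,0,0],"grip":0}]' 50
python3 go.py .4661 -.1906 .0628 63.94
python3 - <<'E'
from h import *
b,_=shot('side','side6')
cv2.imwrite('pics/z7.png',cv2.resize(b[120:190,244:314],(600,600),interpolation=cv2.INTER_CUBIC)[...,::-1])
E
```

```text
t: 25.9
position: [0.4657, -0.1906, 0.0634]
ee_rot: [-90.0, 0.0, 63.9]
wrist_force: [0.3, 0.1, -1.9]
opening: 0.157
t 25.9 pos [ 465.7 -190.6   63.4] rot [-90.01   0.    63.95] F [ 0.33  0.12 -1.89] M [ 0.067 -0.173 -0.017] open 0.157 j7 73.8
dpos cm [ 0.01  0.06 -0.04] drot [ 0.0001  0.0001 -0.    ]
```

View pics/z7.png

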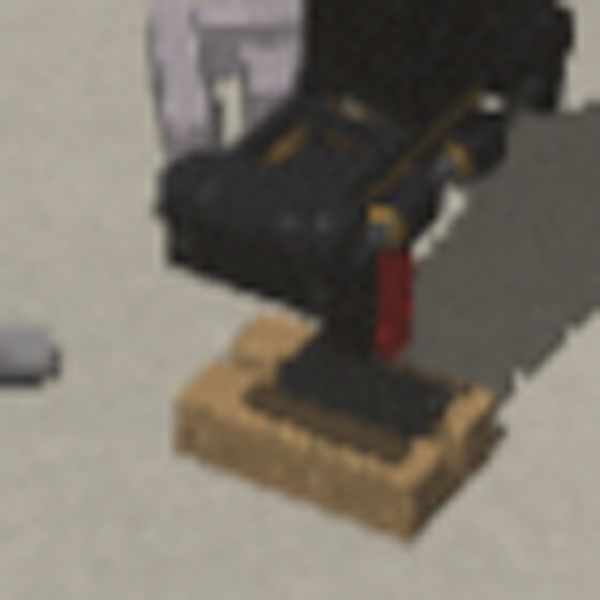

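```bash
python3 -m handwheel '[{"delta_pos":[0,0.02,0],"delta_rot":[0,0,0],"grip":0},{"delta_pos":[0,0.04,0],"delta_rot":[0,0,0],"grip":0},{"delta_pos":[0,0.06,0],"delta_rot":[0,0,0],"grip":0},{"delta_pos":[0,0.07,0],"delta_rot":[0,0,0],"grip":0},{"delta_pos":[0,0.07,0],"delta_rot":[0,0,0],"grip":0},{"delta_pos":[0,0.07,0],"delta_rot":[0,0,0],"grip":0},{"delta_pos":[0,0.07,0],"delta_rot":[0,0,0],"grip":0},{"delta_pos":[0,0.07,0],"delta_rot":[0,0,0],"grip":0}]' 50
python3 go.py .4661 -.1906 .0628 63.94
```

```text
t: 26.75
position: [0.4657, -0.1906, 0.0629]
ee_rot: [-90.0, 0.0, 63.9]
wrist_force: [-4.1, 1.9, 4.9]
opening: 0.158
t 26.75 pos [ 465.7 -190.6   62.9] rot [-9.001e+01  1.000e-02  6.394e+01] F [-4.13  1.87  4.92] M [0.242 0.473 0.008] open 0.158 j7 73.8
dpos cm [ 0.02  0.01 -0.04] drot [ 0.0002  0.     -0.0001]
```

```bash
python3 -m handwheel '[{"delta_pos":[0,0,0],"delta_rot":[0,0,0],"grip":0},{"delta_pos":[0,0,0],"delta_rot":[0,0,0],"grip":0},{"delta_pos":[0,0,0],"delta_rot":[0,0,0],"grip":0.2},{"delta_pos":[0,0,0],"delta_rot":[0,0,0],"grip":0.25},{"delta_pos":[0,0,0],"delta_rot":[0,0,0],"grip":0.35},{"delta_pos":[0,0,0],"delta_rot":[0,0,0],"grip":0.5},{"delta_pos":[0,0,0],"delta_rot":[0,0,0],"grip":0.7},{"delta_pos":[0,0,0],"delta_rot":[0,0,0],"grip":0.9}]' 10
python3 go.py .4661 -.1906 .18 63.94
```

```text
t: 27.55
position: [0.4656, -0.1906, 0.0626]
ee_rot: [-90.0, 0.0, 63.9]
wrist_force: [0.6, -0.0, 0.3]
opening: 0.53
t 27.55 pos [ 465.6 -190.6   62.6] rot [-90.01   0.    63.94] F [ 0.62 -0.03  0.28] M [ 0.047 -0.152 -0.014] open 0.53 j7 73.8
dpos cm [  0.02 -11.74  -0.04] drot [ 0.0001  0.0001 -0.    ]
```

Now lift straight up, then back the arm off so the cameras see.

```bash
python3 -m handwheel '[{"delta_pos":[0,0,0],"delta_rot":[0,0,0],"grip":0.9},{"delta_pos":[0,-1,0],"delta_rot":[0,0,0],"grip":0.9},{"delta_pos":[0,-3,0],"delta_rot":[0,0,0],"grip":0.9},{"delta_pos":[0,-5.5,0],"delta_rot":[0,0,0],"grip":0.9},{"delta_pos":[0,-8,0],"delta_rot":[0,0,0],"grip":0.9},{"delta_pos":[0,-11,0],"delta_rot":[0,0,0],"grip":0.9},{"delta_pos":[0,-14,0],"delta_rot":[0,0,0],"grip":0.9},{"delta_pos":[0,-16,0],"delta_rot":[0,0,0],"grip":0.9}]'
python3 go.py .40 -.42 .24 20
```

```text
t: 28.35
position: [0.4662, -0.1906, 0.2257]
ee_rot: [-90.2, 0.0, 64.0]
wrist_force: [0.6, 0.3, 0.1]
opening: 0.9
t 28.35 pos [ 466.2 -190.6  225.7] rot [-90.16   0.    63.96] F [0.55 0.28 0.12] M [ 0.05  -0.192 -0.031] open 0.9 j7 78.8
dpos cm [-23.52  -1.42  -4.13] drot [0.0027 0.7672 0.001 ]
```

```bash
python3 -m handwheel '[{"delta_pos":[-3,-0.3,-0.5],"delta_rot":[0,0.1,0],"grip":0.9},{"delta_pos":[-7,-0.6,-1.2],"delta_rot":[0,0.2,0],"grip":0.9},{"delta_pos":[-11,-1,-2],"delta_rot":[0,0.35,0],"grip":0.9},{"delta_pos":[-15,-1.4,-3],"delta_rot":[0,0.5,0],"grip":0.9},{"delta_pos":[-19,-1.4,-3.5],"delta_rot":[0,0.65,0],"grip":0.9},{"delta_pos":[-22,-1.4,-4.1],"delta_rot":[0,0.76,0],"grip":0.9},{"delta_pos":[-23.5,-1.4,-4.1],"delta_rot":[0,0.767,0],"grip":0.9},{"delta_pos":[-23.5,-1.4,-4.1],"delta_rot":[0,0.767,0],"grip":0.9}]'
python3 - <<'E'
from h import *
a,_=shot('top','top7');b,_=shot('side','side7')
cv2.imwrite('pics/z8a.png',cv2.resize(b,(800,600))[...,::-1])
o=np.hstack([cv2.resize(a[185:265,295:375],(400,400),interpolation=cv2.INTER_CUBIC),cv2.resize(b[130:200,245:315],(400,400),interpolation=cv2.INTER_CUBIC)])
cv2.imwrite('pics/z8.png',o[...,::-1])
E
sed 's/top0/top7/;s/side0/side7/' f1.py | sed 's/,.28\]/,-.46]/' > f3.py; python3 f3.py
```

```text
t: 29.15
position: [0.3981, -0.421, 0.2368]
ee_rot: [-90.0, 0.0, 20.0]
wrist_force: [0.1, 0.6, 0.2]
opening: 0.897
ring (array([472.34, 161.84, -26.43]), np.float64(0.03135))
ring (array([473.33, 162.94, -27.88]), np.float64(0.03026))
ring (array([472.82, 162.18, -26.66]), np.float64(0.0709))
span,rest (array([ 463.67, -191.91,  -24.39,  473.27, -195.74,  -24.95]), np.float64(0.11422))
span,rest (array([ 464.91, -189.54,  -28.02,  474.84, -192.9 ,  -25.82]), np.float64(0.03719))
span,rest (array([ 464.53, -190.73,  -26.09,  474.27, -194.39,  -25.14]), np.float64(0.16086))
```

View pics/z8.png

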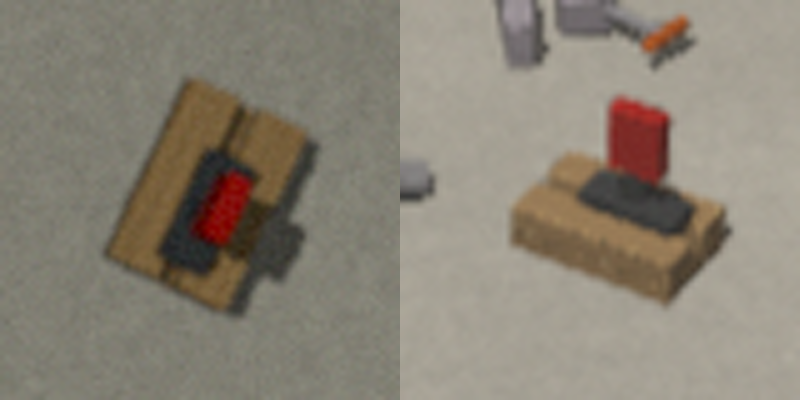

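View pics/z8a.png

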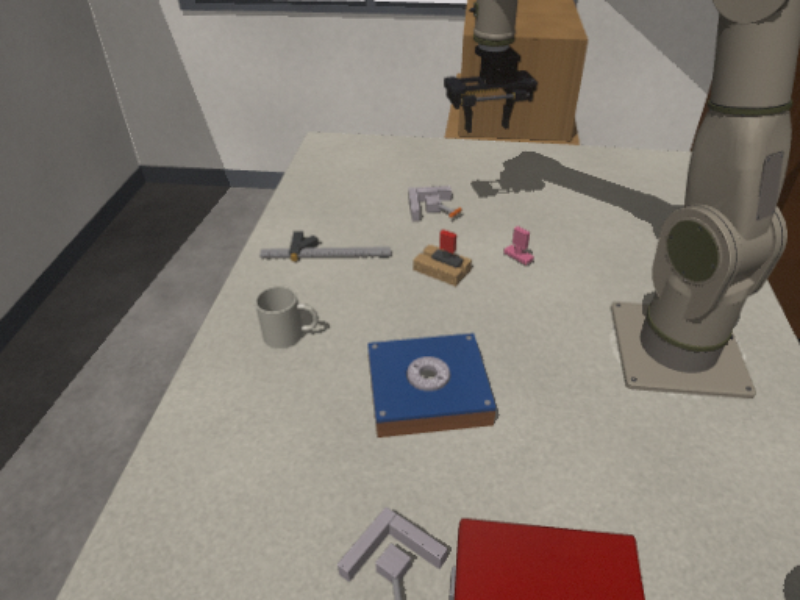

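```bash
python3 -c "
from workcell import ctrl
print(ctrl.finish_job())"
```

```text
the job is handed in; nothing more can be done
None
```

I took the red spanner from its rest and set both pins about 7 mm into the ring's holes, with no contact force felt on the way in. I then turned the ring clockwise until it met the hard stop and handed the job in at about 29 s of the 70 s allowed.

- **Nip-up:** the held torque was about 0.50 N m, so roughly 10 N on each pin. I had moved the spanner sideways until the net side force was close to zero, so both pins shared the load.
- **Return:** I backed off until the torque read zero before lifting out. I then lowered the spanner into the groove until it seated at about 5 N, and released it.

**Last checks:**
- **Spanner:** it stands upright in the rest with its crossbar across the groove. It is within about 2 mm of where it started.
- **Ring:** the top camera puts the turn at 0.72 rad and the side camera at 0.76 rad, a difference of about 2°. Both fall inside the 0.45 to 1.0 rad range.
- **Other things:** in the final side picture the mug, square, clamps and pink look-alike stand where they were, and the gripper is clear of everything.

The pin loads come from the wrist torque and side force, since each pin could not be measured on its own. Single torque readings scattered by about ±0.05 N m, while the last joint's effort held steady at 0.49 N m.

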